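Lock the vials into the shaker

ROBOT

A 6-joint arm with a two-finger parallel gripper is mounted at the origin on a cart in front of the work surface, level with it; the furniture and walls round the work are solid. World frame = base frame: x ahead of the robot, y to its left, z up, the work surface at z = 0. Lengths are in m, angles in degrees, forces in N, time in s.
With the tool pointing down it reaches from about 0.4 to 0.825 m from the base axis. Payload 7 kg.
Tool frame: the origin (TCP) lies between the finger pads; the fingertips stand 19 mm ahead of it and the grasp point (between the pads) is the TCP; x points along the fingers, y is the direction in which the jaws open and shut, and the axes are right-handed (so a half turn about x gives the same grasp; the last joint's range is limited). The gripper opens to 88 mm and grips with 3 to 60 N. Pads are 19 mm wide; open, the fingers measure 130 mm over their backs; the gripper's body (78 mm by 193 mm) begins 47 mm behind the grasp point.
Start: joints at [-52.878, 20.546, 0.682, 0, -70.136, -16.507], TCP at [0.238, -0.632, 0.217] pointing down, gripper open.
Joint ranges: [-176.03, 176.03], [-82.01, 121.73], [-58.28, 71.71], [-173.87, 95.51], [-174.79, -0.11], [-173.66, 173.66]. Speed limits (degrees/s): [136.94, 136.94, 172.46, 180, 180, 180].

INTERFACE

Orientations are given as [roll, pitch, yaw] about the fixed x, y, z axes, in that order (R = Rz(yaw) Ry(pitch) Rx(roll)).
In Python, from plant import r gives the robot as it stands.
- The arm moves only by the tool send_rows, never from a script. Its argument "plan" is a list of rows, each a list of 2 entries, a list of its own where there are three numbers: the shift along the tool's x, y, z scaled (see below), then the turn, a rotation vector about the tool's x, y, z scaled (see below). A call has exactly 5 rows; each row is the pose to reach, as a shift and turn from the pose measured when the call began, along the tool's axes at that moment; what a row does not reach only later rows make up. The controller multiplies each number of a shift by 0.15 m and each number of a turn by pi/4 rad. A row lasts 1/10 s, in which the tool goes at most 50 mm and 8.59 degrees, less where a joint would pass 70% of its speed; a pose out of reach is approached as far as the arm can. A call with a number of a shift or a turn outside -1 to 1 is refused whole. A call with a gripper value outside its range is refused whole. "jaw" is the opening, from -1 (shut) to 1 (fully open), so that 0 is half open, set as the call begins (left out, the last holds). The fingers move at their own pace and stop on an object; "force" is the grip in N (left out, the last holds). Time passes only in rows, so rows that repeat a pose let the fingers close, or fill a call up. It gives the time, the measured TCP pose, the force and the opening at its end, in the units of the state.
- r.get_state(): the state, without advancing time (a new reading comes with each control period).
- r.capture(name): name is "scene" or "side" or "wrist"; returns a dict with "color" (384x512x3 uint8, red, green, blue), "range_z" (384x512 float32, m along the optical axis (not along the pixel's ray), 0 where there is no reading), "mtx" (3x3 intrinsics, pixels), "k1" (the pictures are not rectified: a ray, as slopes to the right and down, at radius r is drawn at 1 + k1 r^2 times it, then the intrinsics apply), "pose" (4x4, takes a point from camera to world coordinates). Camera axes: x right, y down, z forward; pixel columns grow to the right and rows downward; lengths in m; the calibration is good to about 2 mm. A picture is of the moment at which its call begins.
- r.close_job(): hands the job in, once; it reports no verdict.
Trained networks look in a picture, given as the dict that the camera call returned (one of the last four; its "shot" number tells which), for a name from the list of things; names that differ only in an ending like _2 or _b are one class to them, and where a whole thing is asked for, a point or a joint stands for the part that bears it (a point fixed in the world has none). Each returns a list of dicts, best first, with "score" (0 to 1); they miss things now and then, are a little off and sometimes report something else, mostly with a low value. They report only what shows in the picture. A call takes as long as a camera call.
- r.find_in(picture, target): "uv" ([column, row] in pixels, amid what is visible of it).
- r.trace(picture, target): "mask" (384x512 bool, what is visible of it) and "uv" ([column, row] in pixels, amid what is visible of it).
The state is a dict: "time_s": time; "joints": joint angles; "qd": joint speeds; "joint_torque": joint torques, N m; "tcp_pos": TCP position; "eef_rot": TCP orientation; "contact_force": force on the tool from outside, world axes, zero at the start; "moment": the same for the moment, N m; "gripper_width": finger opening in m.
Only numpy, scipy, OpenCV 4.12 (cv2) and the standard library are available. Lean on these libraries where they do the work, as an engineer would, in place of code of your own. Each camera call takes 0.05 s, during which the arm holds its last target. There are 200 camera calls.

TASK

The vials are loaded in the shaker: lock them in for the run. With the fingertips, swing the ball lever of the slotted disc upright so that its slot lines up with the flat keeper bar, push the bar by its end plate over the vials and fully home through the disc, then swing the lever well over to either side (past 45 degrees) so that the disc traps the bar. Only push, gently; grip nothing, and leave the vials and the things round about where they are.

Things in the scene. Friction and masses are not known exactly. Their poses are not given: they have to be found in the camera images.
- shaker: Small white bench shaker with a four-vial carrier on its deck; heavy, it stays put. Housing 150 mm (x) x 205 mm (y) x 46 mm high, deck at z = 60 mm. Origin: centre of its underside on the bench. Its +y is the direction in which the keeper bar is pushed in, to the left; its +x points to the back of the bench; z up; yaw within 0.3 rad of the world.
- carrier_mid (a point): Point on the bar's line midway between the wells: x 0, y 0, z 126 mm in the shaker's frame (axes as the shaker's). Wells lie at y = -52.5, -17.5, 17.5, 52.5 mm. The vials' caps reach z = 120 mm, 3 mm below the bar. Grey cheek plates, 56 mm (-y end) and 72 mm (+y end) wide, stand at y = -74 to -82 and 74 to 82 mm, up to z = 140 mm.
- disc_axis (a point): Centre of the locking disc: x 0, y 89, z 126 mm in the shaker's frame (axes as the shaker's). Steel disc, 48 mm across, 8 mm thick, upright outside the +y cheek plate, turning about the shaker's y axis; slot 22 x 9 mm through its middle. Two screw heads beside it (28 mm to each side, up to 14 mm above this point) stop the lever; nothing else is near the lever.
- lever_ball (a point): Centre of the black ball, 18 mm across, at the end of the disc's round steel lever (9 mm thick), both polished. The lever stands out of the disc's rim, square to the slot; the ball's centre is 64 mm from disc_axis, in the disc's plane. Push ball or lever sideways (along the shaker's x) to turn the disc.
- disc (a joint): Disc angle, rad. 0: lever straight up, slot level, in line with the flat bar. Positive: lever leans to the shaker's +x (back of the bench). Stops at -1.05 and 1.05, no detent; friction (0.07 N m, 1 to 2 N at the ball) keeps it where it is left. The bar passes the slot only within about 0.2 rad of 0. Starts at 0.5 to 0.9.
- bar (a joint): Travel of the flat steel keeper bar (18 mm wide, 5 mm thick) along the shaker's +y, m. 0: drawn out; 0.080: home at its stop. Its tip meets the disc at 0.050 to 0.054 and goes on only if the slot is level. At 0.076 to 0.080 a round waist, 6 mm thick, lies in the disc; only there does the disc turn again, which traps the bar. Friction 2 N; stays where left. Starts at 0 to 0.03.
- push_plate (a point): Middle of the outer face (towards the shaker's -y) of the upturned steel plate at the bar's outer end: 32 mm wide (x), 30 mm high (z from 124 to 154 mm), 6 mm thick. Press it towards the shaker's +y. In the shaker's frame this face is at y = -180 mm drawn out and -100 mm at home; below it there is free space down to the bench.
- vial_a_mid (a point): Half-way up (28 mm) one of the four capped sample vials, 27 mm in diameter and 55 to 57 mm tall, standing loose in the carrier's wells (well floor 63 mm over the bench); which vial stands in which well varies. Leave in place.
- vial_b_mid (a point): Half-way up (28 mm) one of the four capped sample vials, 27 mm in diameter and 55 to 57 mm tall, standing loose in the carrier's wells (well floor 63 mm over the bench); which vial stands in which well varies. Leave in place.
- vial_c_mid (a point): Half-way up (28 mm) one of the four capped sample vials, 27 mm in diameter and 55 to 57 mm tall, standing loose in the carrier's wells (well floor 63 mm over the bench); which vial stands in which well varies. Leave in place.
- vial_d_mid (a point): Half-way up (28 mm) one of the four capped sample vials, 27 mm in diameter and 55 to 57 mm tall, standing loose in the carrier's wells (well floor 63 mm over the bench); which vial stands in which well varies. Leave in place.
- sample_jar_mid (a point): Bystander: sample jar with red lid behind the shaker, 59 mm across, 63 mm high; the point is its centre.
- spare_vial_mid (a point): Bystander: small capped vial, 23 mm across, 45 mm high, standing on the bench below the drawn-out end of the bar; the point is its centre.

How it is judged (in metres and radians):
On the way, in this order (a step that is already met when the one before it is completed fails the run):
1. the lever is upright, the slot in line with the bar, the bar not yet through (value of joint disc between -0.2 and 0.2 rad and value of joint bar below 0.056 m), for 0.2 s.
2. the bar is pushed home through the disc (value of joint bar above 0.076 m), for 0.2 s.
3. the lever is swung over and the disc traps the bar (value of joint bar above 0.076 m and (value of joint disc above 0.75 rad or value of joint disc below -0.75 rad)), for 0.2 s.
At the end, for the whole second after the job is handed in: The bar is home (within 4 mm of its stop) with its waist in the disc, the lever is at least 0.75 rad (43 degrees) from upright on either side, both at rest, and all four vials stand upright on the floors of their wells (not raised by more than 7 mm, tilted less than 0.3 rad) (all of step 3 and velocity of joint bar between -0.01 and 0.01 m/s and velocity of joint disc between -0.1 and 0.1 rad/s and z of each of vial_a_mid, vial_b_mid, vial_c_mid, vial_d_mid in the frame of shaker below 0.098 m and angle between each of vial_a_mid, vial_b_mid, vial_c_mid, vial_d_mid's own z axis and vertical below 0.3 rad); the robot touches nothing.
It fails at once if a vial in the carrier is lifted, tipped or handled (z of any of vial_a_mid, vial_b_mid, vial_c_mid, vial_d_mid in the frame of shaker above 0.103 m or angle between any of vial_a_mid, vial_b_mid, vial_c_mid, vial_d_mid's own z axis and vertical above 0.4 rad).
It fails at once if a bystander is knocked or carried off (more than 20 mm) (distance of any of sample_jar_mid, spare_vial_mid from where it was at the start of the episode above 0.02 m).
It fails at once if the lever or the bar is gripped or forced (fingers press on it with more than 35 N) (contact force between the fingers and disc above 35 N or contact force between the fingers and bar above 35 N).
It also fails if it takes over 58 s, if anything falls off the work surface, if the arm or the gripper's body presses on something with over 40 N, if the wrist force passes 120 N, or if a joint passes its speed limit or range.

## Working session

There is one attempt and no reset: what is moved stays moved. The work goes in short steps, Python scripts to look and compute and a tool call to move; the robot and the scene stay as the last step left them, time stands still between calls to the robot, and variables do not carry over. Pictures are saved under pics/ and viewed, about 8 in all and at most 12, crops included, and the job is handed in when it is done.

Besides the shell and the picture viewer there is one more tool, called after "Emit:" by a JSON object that holds its "op" and its "data". send_rows: Moves the arm, as the interface text tells. Its arguments: {"type":"object","properties":{"plan":{"type":"array"},"jaw":{"type":"number"},"force":{"type":"number"}},"required":["plan"]}

```bash
mkdir -p pics
cat > h.py <<'E'
import numpy as np,cv2
from plant import r
from scipy.spatial.transform import Rotation as R
def uv2w(p,uv,z=None,win=2):
    K=p["mtx"];d=p["range_z"];u,v=uv
    s=np.array([(u-K[0,2])/K[0,0],(v-K[1,2])/K[1,1]]);t=s.copy()
    for _ in range(8): t=s/(1+p["k1"]*(t@t))
    if z is None:
        w=d[max(0,int(v)-win):int(v)+win+1,max(0,int(u)-win):int(u)+win+1];w=w[w>0];z=np.median(w) if w.size else np.nan
    return (p["pose"]@np.array([t[0]*z,t[1]*z,z,1]))[:3]
def cloud(p,mask=None):
    K=p["mtx"];d=p["range_z"];m=d>0
    if mask is not None:m&=mask
    v,u=np.nonzero(m);z=d[v,u]
    s=np.stack([(u-K[0,2])/K[0,0],(v-K[1,2])/K[1,1]],1);t=s.copy()
    for _ in range(8): t=s/(1+p["k1"]*(t**2).sum(1,keepdims=True))
    P=np.c_[t*z[:,None],z,np.ones(len(z))]@p["pose"].T
    return P[:,:3],u,v
def save(p,n): cv2.imwrite("pics/"+n,p["color"][:,:,::-1])
E
python3 - <<'E'
from h import *
np.set_printoptions(precision=4,suppress=True)
print(r.get_state())
ims=[]
for c in("scene","side"):
    p=r.capture(c);ims.append(p["color"])
    print(c,p["pose"][:3,3],p["pose"][:3,2],p["mtx"][0,0])
    for t in("shaker","lever_ball","push_plate","disc_axis","disc","bar","carrier_mid","vial_a_mid","sample_jar_mid","spare_vial_mid"):
        for q in r.find_in(p,t)[:4]: print(t,np.round(q["uv"]),round(q["score"],2),uv2w(p,q["uv"]))
cv2.imwrite("pics/a.png",np.vstack(ims)[:,:,::-1][:, :])
for i,n in enumerate("ab"): cv2.imwrite(f"pics/s{n}.png",ims[i][:,:,::-1])
cv2.imwrite("pics/a.png",cv2.resize(np.hstack(ims),(800,300))[:,:,::-1])
E
```

```text
{'time_s': 0.0, 'joints': array([-52.8777,  20.5919,   0.6332,  -0.0187, -70.1357, -16.5078]), 'qd': array([ 0.0384,  0.0056, -0.0793, -0.0048, -0.0384, -0.0543]), 'joint_torque': array([ -0.    , -58.2713,  29.3054,   6.9975,   0.0069,  -0.0002]), 'tcp_pos': array([ 0.2374, -0.6313,  0.2157]), 'eef_rot': array([ 95.9483,  89.904 , 116.5564]), 'contact_force': array([-0.177 ,  0.4827, -0.114 ]), 'moment': array([0.02  , 0.0366, 0.013 ]), 'gripper_width': 0.08780549674054343}
scene [-0.2096 -0.7008  0.5605] [ 0.7709  0.4792 -0.4196] 465.7947014366412
shaker [240. 230.] 0.59 [ 0.5072 -0.2066  0.0603]
lever_ball [294. 204.] 0.61 [ 0.6822 -0.2432  0.061 ]
lever_ball [211. 171.] 0.48 [ 0.5553 -0.0947  0.1569]
push_plate [282. 208.] 0.63 [ 0.5305 -0.2948  0.1284]
disc_axis [243. 228.] 0.65 [ 0.5098 -0.2113  0.0655]
disc [210. 172.] 0.54 [ 0.5541 -0.0944  0.1552]
bar [279. 206.] 0.93 [ 0.5332 -0.285   0.1291]
bar [242. 230.] 0.37 [ 0.5089 -0.2111  0.0632]
carrier_mid [239. 233.] 0.9 [ 0.4999 -0.2074  0.0587]
sample_jar_mid [295. 205.] 0.86 [ 0.6821 -0.2455  0.059 ]
spare_vial_mid [296. 265.] 0.53 [ 0.499  -0.3487  0.0287]
side [ 0.6053 -0.9034  0.5991] [-0.0205  0.8268 -0.5622] 370.28055719075246
shaker [233. 209.] 0.85 [ 0.5428 -0.2806  0.1239]
lever_ball [248. 155.] 0.72 [0.5553 0.0967 0.0464]
push_plate [225. 212.] 0.76 [ 0.5292 -0.2988  0.1286]
disc_axis [234. 210.] 0.61 [ 0.545  -0.2701  0.1109]
disc [246. 153.] 0.7 [ 0.5597 -0.1009  0.1615]
bar [224. 213.] 0.73 [ 0.5274 -0.3016  0.1286]
carrier_mid [232. 215.] 0.87 [ 0.5405 -0.2684  0.0967]
sample_jar_mid [305. 225.] 0.67 [ 0.704  -0.2504  0.0631]
sample_jar_mid [247. 152.] 0.67 [ 0.5611 -0.1001  0.1625]
spare_vial_mid [215. 270.] 0.63 [ 0.5117 -0.3592  0.0179]
spare_vial_mid [245. 153.] 0.16 [ 0.5561 -0.0983  0.1594]
```

Run:
```python
import cv2,numpy as np
a=cv2.imread("pics/sa.png")[130:310,150:350];b=cv2.imread("pics/sb.png")[110:290,150:350]
cv2.imwrite("pics/b.png",cv2.resize(np.hstack([a,b]),(800,360),interpolation=cv2.INTER_CUBIC))
```

```text
(no output)
```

View pics/b.png

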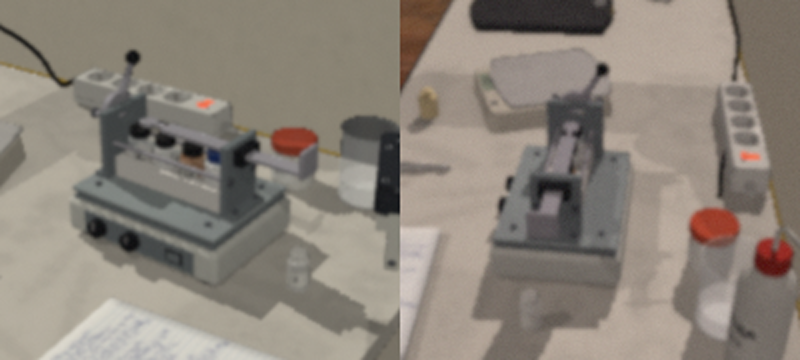

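The left crop (scene view) shows the ball at about (216,158) in the full picture. The right crop (side view) shows it at about (251,145), leaning to +x. The push plate stands at the right of the scene view, with the spare vial below it.

```bash
cat >> h.py <<'E'
def ray(p,uv):
    a=uv2w(p,uv,1.0);o=p["pose"][:3,3];d=a-o;return o,d/np.linalg.norm(d)
def tri(rays):
    A=np.zeros((3,3));b=np.zeros(3)
    for o,d in rays:
        M=np.eye(3)-np.outer(d,d);A+=M;b+=M@o
    x=np.linalg.solve(A,b);return x,[np.linalg.norm((np.eye(3)-np.outer(d,d))@(x-o)) for o,d in rays]
E
python3 - <<'E'
from h import *
np.set_printoptions(precision=4,suppress=True)
S=r.capture("scene");D=r.capture("side")
print("ball",tri([ray(S,(216,158)),ray(D,(251,145))]))
P=[]
for p in(S,D):
    c,u,v=cloud(p);P.append(c)
    k=(abs(c[:,0]-.55)<.14)&(abs(c[:,1]+.19)<.2)
    q=c[k&(abs(c[:,2]-.06)<.006)&(c[:,0]<.65)];
    print("deck",len(q),cv2.minAreaRect(q[:,:2].astype(np.float32)*1000), q[:,2].mean())
    q=c[k&(c[:,2]>.118)&(c[:,2]<.145)]
    print("bar region",len(q),q.min(0),q.max(0))
    q=c[k&(c[:,2]>.16)]; print("high",len(q),q.mean(0),q.min(0),q.max(0))
C=np.vstack(P);k=(abs(C[:,0]-.55)<.14)&(abs(C[:,1]+.19)<.2)&(C[:,2]>.03)
c=C[k]
im=np.zeros((360,260,3),np.uint8)
for x,y,z in c:
    i=int((.03-y)*900);j=int((x-.42)*900)
    if 0<=i<360 and 0<=j<260: im[i,j]=np.maximum(im[i,j],(int(min(255,max(0,z)*1400)),)*3)
im=cv2.applyColorMap(im,cv2.COLORMAP_JET)
cv2.imwrite("pics/top.png",cv2.resize(im,(520,600) if 0 else (433,600),interpolation=0))
E
```

```text
ball (array([ 0.5716, -0.0985,  0.1827]), [np.float64(0.0008390553500823242), np.float64(0.000839055350082401)])
deck 1529 ((533.1900024414062, -186.42684936523438), (195.19493103027344, 143.26414489746094), 87.04459381103516) 0.060481116753098266
bar region 1168 [ 0.4999 -0.3498  0.118 ] [ 0.5736 -0.0885  0.1446]
high 84 [ 0.5634 -0.1002  0.1783] [ 0.5515 -0.1071  0.1607] [ 0.5756 -0.0923  0.1918]
deck 1700 ((534.37060546875, -187.69520568847656), (197.8780975341797, 140.49851989746094), 86.91340637207031) 0.06110452824464829
bar region 1049 [ 0.5027 -0.3517  0.118 ] [ 0.5734 -0.0875  0.145 ]
high 66 [ 0.5679 -0.1028  0.1799] [ 0.5546 -0.1094  0.1608] [ 0.579  -0.0951  0.1921]
```

View pics/top.png

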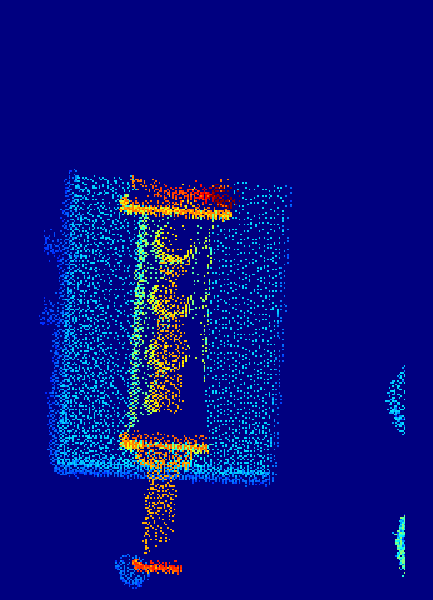

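```bash
cat >> h.py <<'E'
C0=np.array([.534,-.187,0]);YAW=np.radians(-3)
RS=R.from_euler('z',YAW).as_matrix()
def sh(p): return C0+RS@np.array(p)
def st():
    s=r.get_state();return s,R.from_euler('xyz',s["eef_rot"],degrees=True).as_matrix()
def go(p,a=None):
    """numbers for shift to shaker point p (TCP) and turn to jaw along shaker x, pointing down"""
    s,M=st();d=M.T@(sh(p)-s["tcp_pos"])/.15
    res=[]
    for sg in(1,-1):
        T=np.c_[[0,0,-1],sg*RS[:,0],np.cross([0,0,-1],sg*RS[:,0])]
        res.append(R.from_matrix(M.T@T).as_rotvec()/(np.pi/4))
    return d,res
def here():
    s,M=st();return RS.T@(s["tcp_pos"]-C0),s["contact_force"]@RS,s["time_s"]
E
python3 - <<'E'
from h import *
np.set_printoptions(precision=4,suppress=True)
print(st()[1]); print(here()); print(go([.085,.089,.217]))
S,D=r.capture("scene"),r.capture("side")
for p in(S,D):
    c,u,v=cloud(p); q=(c-C0)@RS
    k=(abs(q[:,0])<.03)&(q[:,1]<-.1)&(q[:,1]>-.19)&(q[:,2]>.134)&(q[:,2]<.16)
    print("plate",k.sum(),q[k].min(0),q[k].max(0),np.median(q[k],0))
    k=(q[:,1]<-.05)&(q[:,1]>-.3)&(abs(q[:,0])<.35)&(q[:,2]>.145)
    print("tall",k.sum(),np.percentile(q[k],[5,50,95],axis=0))
    k=(q[:,1]>-.05)&(q[:,1]<.25)&(q[:,0]>.05)&(q[:,0]<.35)&(q[:,2]>.09)
    print("tall2",k.sum(),q[k].min(0) if k.any() else '',q[k].max(0) if k.any() else '')
E
```

```text
[[-0.     -0.3521  0.936 ]
 [ 0.      0.936   0.3521]
 [-1.      0.      0.    ]]
(array([-0.2727, -0.4597,  0.2167]), array([-0.2843,  0.5622,  0.5534]), 1.2)
(array([-0.0023,  2.3963,  3.6502]), [array([ 2.5248, -0.    , -0.    ]), array([-1.4752,  0.    , -0.    ])])
plate 101 [-0.0193 -0.1634  0.1341] [ 0.0141 -0.1553  0.1548] [-0.0052 -0.1607  0.1458]
tall 13629 [[ 0.2467 -0.2331  0.1603]
 [ 0.276  -0.1531  0.3532]
 [ 0.2869 -0.0607  0.5078]]
tall2 16781 [ 0.2049 -0.05    0.09  ] [0.2823 0.25   0.5195]
plate 156 [-0.015  -0.1645  0.1341] [ 0.0153 -0.1574  0.1568] [ 0.0011 -0.1622  0.1461]
tall 16236 [[ 0.2437 -0.2943  0.1648]
 [ 0.2801 -0.207   0.4094]
 [ 0.2886 -0.068   0.541 ]]
tall2 5409 [ 0.2067 -0.05    0.0901] [0.2774 0.25   0.534 ]
```

Emit:
{"op": "send_rows", "data": {"plan": [[[-0.2,0.1,0.1],[0.1,0,0]],[[-0.3,0.3,0.3],[0.2,0,0]],[[-0.35,0.5,0.5],[0.3,0,0]],[[-0.35,0.7,0.7],[0.4,0,0]],[[-0.35,0.9,0.9],[0.525,0,0]]], "jaw": -1, "force": 40}}

```text
time_s: 1.8
tcp_pos: [0.3169, -0.4565, 0.2696]
eef_rot: [-31.9, 89.9, -35.1]
contact_force: [0.9, 0.3, 0.7]
gripper_width: 0.0531
```

```bash
sed -i 's/sg\*RS\[:,0\]/sg*RS[:,1]/g' h.py
python3 - <<'E'
from h import *
np.set_printoptions(precision=4,suppress=True)
print(here()); print(go([.085,.089,.265])); print(r.get_state()["joints"])
E
```

```text
(array([-0.2027, -0.2805,  0.2696]), array([0.879 , 0.3366, 0.6595]), 1.8)
(array([0.0311, 2.4708, 1.9082]), [array([-0.0049,  0.0012,  0.0007]), array([ 3.9951,  0.0011, -0.0018])])
[-35.0406   7.4984  -9.7803   0.     -72.6592 -58.1793]
```

Emit:
{"op": "send_rows", "data": {"plan": [[[0,0.2,0.2],[0,0,0]],[[0,0.4,0.4],[0,0,0]],[[0,0.6,0.6],[0,0,0]],[[0,0.8,0.8],[0,0,0]],[[0,1,1],[0,0,0]]]}}

```text
time_s: 2.3
tcp_pos: [0.4762, -0.3138, 0.2701]
eef_rot: [-24.4, 89.9, -27.7]
contact_force: [1.1, -0.7, 0.9]
gripper_width: 0.013
```

Emit:
{"op": "send_rows", "data": {"plan": [[[0,0.2,0.2],[0,0,0]],[[0,0.4,0.4],[0,0,0]],[[0,0.6,0.6],[0,0,0]],[[0,0.8,0.8],[0,0,0]],[[0,1,0.9],[0,0,0]]]}}

```text
time_s: 2.8
tcp_pos: [0.6213, -0.1701, 0.2696]
eef_rot: [-34.9, 89.9, -38.1]
contact_force: [-0.9, -0.5, 0.4]
gripper_width: 0.0002
```

Emit:
{"op": "send_rows", "data": {"plan": [[[0,0.2,0.03],[0,0,0]],[[0,0.4,0.06],[0,0,0]],[[0,0.55,0.08],[0,0,0]],[[0,0.55,0.08],[0,0,0]],[[0,0.55,0.08],[0,0,0]]]}}

```text
time_s: 3.3
tcp_pos: [0.6379, -0.088, 0.2695]
eef_rot: [-42.1, 89.9, -45.2]
contact_force: [-0.4, 0.5, 0.8]
gripper_width: 0.0004
```

Run:
```python
from h import *
np.set_printoptions(precision=4,suppress=True)
print(here()); print(go([.08,.089,.18])); print(r.get_state()["joints"],r.get_state()["gripper_width"])
S,D=r.capture("scene"),r.capture("side")
w=r.capture("wrist")
a=S["color"][80:280,130:380];b=D["color"][60:260,130:380]
cv2.imwrite("pics/c.png",cv2.resize(np.hstack([a,b,cv2.resize(w["color"],(267,200))]),(800,209*1),interpolation=cv2.INTER_CUBIC)[:,:,::-1])
```

```text
(array([0.0986, 0.1043, 0.2695]), array([-0.4147,  0.4342,  0.783 ]), 3.3)
(array([ 0.5965, -0.1014, -0.1245]), [array([-0.0027,  0.0015,  0.0014]), array([ 3.9973,  0.0021, -0.0024])])
[   9.5167   16.0473    1.0735    0.0769  -74.9738 -102.6594] 0.00039873596989088635
```

View pics/c.png

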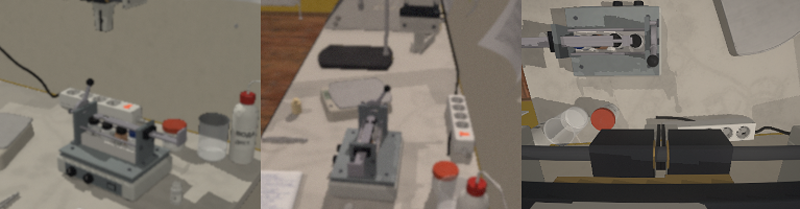

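The picture shows the shut gripper behind and above the lever, with the ball still leaning to the back and a clear way down. In the wrist tile the ball is at about (652,60) and the plate at about (545,42).

```bash
cat >> h.py <<'E'
def look(cams=("scene","side","wrist")):
    for n in cams:
        p=r.capture(n);c,u,v=cloud(p);q=(c-C0)@RS
        def f(name,k):
            if k.sum()>3: print(n,name,k.sum(),np.round(np.percentile(q[k],[3,50,97],axis=0)*1000,1).tolist())
        f("lever",(abs(q[:,0])<.075)&(abs(q[:,1]-.089)<.012)&(q[:,2]>.152)&(q[:,2]<.2))
        f("plate",(abs(q[:,0])<.03)&(q[:,1]<-.085)&(q[:,1]>-.19)&(q[:,2]>.136)&(q[:,2]<.16))
        f("cheek+",(abs(q[:,0])<.045)&(abs(q[:,1]-.078)<.02)&(q[:,2]>.134)&(q[:,2]<.146))
        f("cheek-",(abs(q[:,0])<.045)&(abs(q[:,1]+.078)<.015)&(q[:,2]>.134)&(q[:,2]<.146))
E
python3 - <<'E'
from h import *
look()
E
```

```text
scene lever 101 [[11.1, 82.4, 153.5], [23.5, 88.6, 176.7], [34.2, 94.7, 190.4]]
scene plate 105 [[-16.9, -162.4, 136.2], [-4.5, -160.5, 145.7], [12.3, -88.9, 154.0]]
scene cheek+ 170 [[-35.7, 74.9, 134.7], [-6.4, 81.1, 139.8], [31.9, 95.9, 144.6]]
scene cheek- 140 [[-28.4, -91.5, 134.2], [-3.3, -79.5, 137.3], [23.2, -71.9, 141.6]]
side lever 83 [[10.9, 80.9, 152.9], [27.9, 85.9, 178.7], [40.0, 92.8, 191.4]]
side plate 166 [[-14.2, -164.0, 136.2], [0.3, -162.0, 145.1], [14.9, -87.2, 154.9]]
side cheek+ 175 [[-32.2, 72.9, 134.8], [1.3, 77.8, 140.4], [33.0, 95.6, 144.4]]
side cheek- 179 [[-24.2, -92.2, 134.5], [0.6, -80.7, 137.9], [26.0, -73.1, 142.2]]
wrist lever 594 [[9.5, 84.6, 152.8], [27.7, 92.2, 186.7], [38.5, 99.5, 191.0]]
wrist plate 18 [[-15.9, -89.9, 136.0], [4.0, -86.7, 136.1], [15.0, -85.0, 137.1]]
wrist cheek+ 940 [[-33.2, 77.1, 135.4], [-13.3, 82.1, 140.0], [28.4, 96.5, 143.8]]
wrist cheek- 1043 [[-26.2, -89.9, 134.4], [-1.0, -75.9, 139.1], [24.8, -70.9, 141.3]]
```

Emit:
{"op": "send_rows", "data": {"plan": [[[0.1,-0.1,-0.1],[0,0,0]],[[0.25,-0.1,-0.12],[0,0,0]],[[0.4,-0.1,-0.12],[0,0,0]],[[0.6,-0.1,-0.12],[0,0,0]],[[0.6,-0.1,-0.12],[0,0,0]]]}}

```text
time_s: 4.1
tcp_pos: [0.6163, -0.1037, 0.1756]
eef_rot: [-168.6, 89.7, -171.9]
contact_force: [-0.5, 0.1, -0.2]
gripper_width: 0.0004
```

Run:
```python
from h import *
print(here())
```

```text
(array([0.07782958, 0.08744355, 0.17562576]), array([-0.47410636,  0.10537493, -0.21444103]), 4.1)
```

Emit:
{"op": "send_rows", "data": {"plan": [[[0,0,-0.06],[0,0,0]],[[0,0,-0.12],[0,0,0]],[[0,0,-0.18],[0,0,0]],[[0,0,-0.22],[0,0,0]],[[0,0,-0.25],[0,0,0]]]}}

```text
time_s: 4.6
tcp_pos: [0.5809, -0.1017, 0.1786]
eef_rot: [-41.0, 89.9, -44.2]
contact_force: [6.0, -1.8, 8.1]
gripper_width: 0.0001
```

Emit:
{"op": "send_rows", "data": {"plan": [[[0,0,-0.03],[0,0,0]],[[0,0,-0.06],[0,0,0]],[[0,0,-0.09],[0,0,0]],[[0,0,-0.12],[0,0,0]],[[0,0,-0.14],[0,0,0]]]}}

```text
time_s: 5.1
tcp_pos: [0.5646, -0.1009, 0.1835]
eef_rot: [-8.9, 89.2, -12.1]
contact_force: [6.1, -1.3, 18.7]
gripper_width: 0.0006
```

Run:
```python
from h import *
print(here())
look(("scene","side"))
```

```text
(array([0.0260115 , 0.0875506 , 0.18353728]), array([ 6.20739089, -0.96242046, 18.65203742]), 5.1)
scene lever 119 [[0.1, 82.2, 154.0], [6.8, 88.3, 184.7], [17.4, 96.2, 198.6]]
scene plate 104 [[-16.9, -162.6, 136.4], [-4.9, -160.9, 145.9], [11.8, -88.0, 154.6]]
scene cheek+ 170 [[-35.4, 74.0, 134.4], [-7.8, 80.9, 139.8], [31.5, 96.0, 144.7]]
scene cheek- 143 [[-28.3, -91.9, 134.3], [-1.5, -79.7, 137.4], [24.1, -72.3, 141.3]]
side lever 75 [[1.4, 81.6, 152.9], [8.9, 86.1, 175.7], [16.5, 92.1, 197.9]]
side plate 173 [[-14.5, -163.6, 136.2], [1.1, -161.5, 143.8], [15.1, -86.2, 154.9]]
side cheek+ 179 [[-32.3, 72.9, 134.6], [1.5, 78.3, 140.4], [33.0, 95.9, 145.1]]
side cheek- 170 [[-24.3, -91.1, 134.8], [1.0, -80.8, 138.5], [26.0, -73.8, 142.6]]
```

Emit:
{"op": "send_rows", "data": {"plan": [[[0,0,0.03],[0,0,0]],[[0,0,0.06],[0,0,0]],[[0,0,0.08],[0,0,0]],[[-0.04,0,0.08],[0,0,0]],[[-0.07,0,0.08],[0,0,0]]]}}

```text
time_s: 5.7
tcp_pos: [0.5757, -0.1016, 0.194]
eef_rot: [-11.4, 89.3, -14.6]
contact_force: [0.2, -0.1, -0.6]
gripper_width: 0.0002
```

Run:
```python
from h import *
print(here(),go([.02,.089,.194]))
p=r.capture("side");look(("scene","side"))
w=r.capture("wrist")
cv2.imwrite("pics/d.png",cv2.resize(np.hstack([cv2.resize(p["color"][80:230,180:330],(384,384),interpolation=cv2.INTER_CUBIC),w["color"]]),(800,343))[:,:,::-1])
```

```text
(array([0.03718357, 0.08745662, 0.19398785]), array([ 0.17973057, -0.12298516, -0.61556476]), 5.7) (array([-0.00137992,  0.00992516, -0.11458095]), [array([-0.00402708,  0.01417985,  0.00289066]), array([ 3.99590841,  0.00453604, -0.02225113])])
scene lever 108 [[0.5, 82.6, 153.4], [5.9, 88.3, 180.5], [14.2, 94.8, 196.6]]
scene plate 98 [[-17.0, -162.4, 136.3], [-4.7, -160.8, 146.3], [12.7, -87.7, 154.5]]
scene cheek+ 168 [[-35.0, 75.1, 134.5], [-6.0, 80.3, 139.6], [31.0, 94.3, 144.8]]
scene cheek- 143 [[-28.4, -90.9, 134.2], [-3.2, -79.7, 137.5], [24.4, -72.2, 141.3]]
side lever 92 [[3.0, 81.1, 152.8], [9.3, 85.9, 181.1], [19.4, 91.2, 198.9]]
side plate 159 [[-14.5, -163.8, 136.3], [-0.1, -162.0, 146.1], [15.0, -87.0, 155.1]]
side cheek+ 177 [[-32.2, 73.5, 135.0], [1.5, 78.8, 140.3], [33.0, 96.0, 145.4]]
side cheek- 178 [[-24.2, -92.2, 134.5], [0.4, -81.0, 138.1], [26.8, -73.5, 142.1]]
```

View pics/d.png

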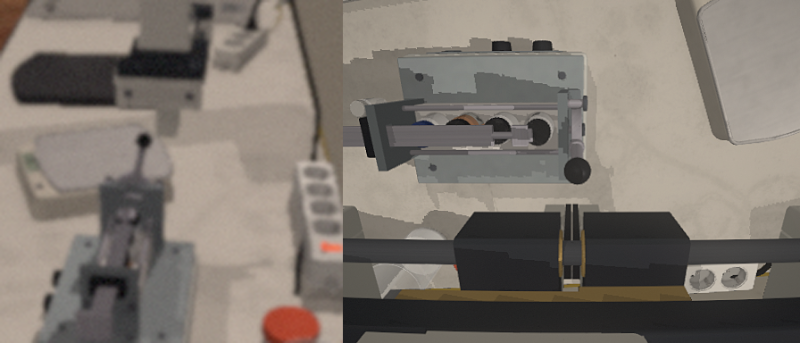

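The side view shows the lever nearly upright, leaning slightly back. The wrist view shows the ball at (577,170), just ahead of the shut fingertips.

Emit:
{"op": "send_rows", "data": {"plan": [[[0,0,-0.03],[0,0,0]],[[0,0,-0.06],[0,0,0]],[[0,0,-0.09],[0,0,0]],[[0,0,-0.11],[0,0,0]],[[0,0,-0.12],[0,0,0]]]}}

```text
time_s: 6.4
tcp_pos: [0.5577, -0.1005, 0.1943]
eef_rot: [-7.8, 89.2, -11.0]
contact_force: [-0.2, 0.8, -0.1]
gripper_width: 0.0005
```

Run:
```python
from h import *
print(here())
look(("scene","side","wrist"))
```

```text
(array([0.01910172, 0.08760038, 0.19430063]), array([-0.27352187,  0.74769568, -0.07102705]), 6.4)
scene lever 109 [[0.5, 82.1, 154.1], [5.5, 88.5, 180.4], [13.5, 95.0, 197.4]]
scene plate 99 [[-17.0, -162.4, 136.2], [-4.4, -160.9, 145.9], [12.2, -91.6, 154.1]]
scene cheek+ 170 [[-36.2, 74.7, 134.5], [-5.6, 81.0, 139.6], [31.1, 96.0, 144.8]]
scene cheek- 139 [[-28.3, -91.9, 134.2], [-2.4, -79.5, 137.6], [24.6, -73.2, 141.6]]
side lever 87 [[2.7, 80.7, 153.3], [9.2, 85.8, 181.0], [19.5, 90.6, 197.7]]
side plate 160 [[-14.2, -163.6, 136.2], [1.2, -161.8, 145.2], [15.0, -86.3, 154.8]]
side cheek+ 182 [[-32.2, 72.7, 134.5], [1.6, 77.7, 140.5], [33.1, 95.2, 145.2]]
side cheek- 175 [[-24.2, -91.8, 134.4], [0.6, -81.1, 138.1], [26.0, -73.1, 142.1]]
wrist lever 924 [[0.2, 84.4, 153.7], [5.7, 91.7, 192.4], [13.4, 99.2, 198.1]]
wrist plate 11 [[-12.0, -88.5, 136.1], [-0.3, -86.3, 136.1], [8.0, -85.1, 136.8]]
wrist cheek+ 1349 [[-34.0, 77.2, 135.4], [-14.5, 82.3, 140.1], [29.9, 95.9, 144.1]]
wrist cheek- 1456 [[-26.8, -89.7, 134.3], [-1.6, -75.1, 139.1], [25.2, -70.7, 141.1]]
```

Emit:
{"op": "send_rows", "data": {"plan": [[[0,0,-0.01],[0,0,0]],[[0,0,-0.02],[0,0,0]],[[0,0,-0.03],[0,0,0]],[[0,0,-0.04],[0,0,0]],[[0,0,-0.045],[0,0,0]]]}}

```text
time_s: 7.05
tcp_pos: [0.5512, -0.1001, 0.1942]
eef_rot: [-7.9, 89.2, -11.1]
contact_force: [-0.1, 0.6, -0.7]
gripper_width: 0.0003
```

Run:
```python
from h import *
print(here())
w=r.capture("wrist")
look(("scene","wrist"))
cv2.imwrite("pics/e.png",w["color"][100:360,150:480,::-1])
```

```text
(array([0.01259729, 0.08763952, 0.19417053]), array([-0.16271318,  0.57997167, -0.71691816]), 7.05)
scene lever 109 [[-0.1, 82.4, 153.0], [5.4, 88.5, 180.5], [12.7, 94.9, 197.7]]
scene plate 101 [[-17.3, -162.5, 136.3], [-4.6, -160.9, 146.0], [12.7, -91.9, 154.3]]
scene cheek+ 176 [[-36.0, 74.5, 134.4], [-6.5, 80.5, 139.6], [30.7, 95.8, 144.5]]
scene cheek- 138 [[-27.8, -91.8, 134.2], [-1.9, -79.5, 137.4], [25.1, -72.1, 141.2]]
wrist lever 657 [[-0.2, 85.5, 153.5], [4.6, 91.5, 178.4], [9.8, 98.0, 196.7]]
wrist plate 13 [[-15.5, -89.1, 136.0], [-3.9, -87.8, 136.1], [10.5, -85.6, 136.6]]
wrist cheek+ 1322 [[-34.4, 77.2, 135.5], [-14.2, 82.5, 140.1], [27.8, 95.9, 144.4]]
wrist cheek- 1421 [[-26.7, -89.7, 134.3], [-1.8, -75.2, 139.1], [25.3, -70.7, 141.0]]
```

View pics/e.png

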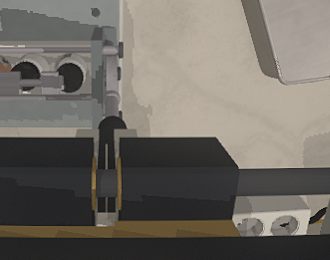

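The wrist crop shows the ball at (112,127), directly at the shut fingertips, with no contact force yet.

Emit:
{"op": "send_rows", "data": {"plan": [[[0,0,-0.01],[0,0,0]],[[0,0,-0.02],[0,0,0]],[[0,0,-0.03],[0,0,0]],[[0,0,-0.04],[0,0,0]],[[0,0,-0.04],[0,0,0]]]}}

```text
time_s: 7.7
tcp_pos: [0.5451, -0.0998, 0.1942]
eef_rot: [-7.5, 89.2, -10.7]
contact_force: [0.6, 0.2, 0.1]
gripper_width: 0.0004
```

Run:
```python
from h import *
print(here())
look(("scene","side"))
```

```text
(array([0.00653627, 0.08767174, 0.19417818]), array([0.60207325, 0.19043257, 0.05992993]), 7.7)
scene lever 107 [[-0.2, 83.0, 153.9], [5.8, 88.5, 181.0], [14.1, 95.0, 197.0]]
scene plate 98 [[-16.8, -162.2, 136.4], [-4.1, -161.0, 146.5], [12.0, -92.8, 154.1]]
scene cheek+ 170 [[-36.0, 74.3, 134.7], [-7.4, 80.4, 139.8], [30.9, 95.9, 145.0]]
scene cheek- 141 [[-28.2, -91.5, 134.1], [-3.4, -79.7, 137.4], [24.6, -72.7, 141.5]]
side lever 87 [[2.7, 81.3, 153.8], [9.3, 85.6, 180.7], [19.3, 91.6, 197.3]]
side plate 160 [[-14.4, -163.7, 136.2], [-0.4, -161.7, 145.8], [14.9, -87.3, 154.7]]
side cheek+ 181 [[-32.4, 73.2, 134.6], [1.3, 78.7, 140.3], [32.9, 96.2, 145.0]]
side cheek- 175 [[-24.4, -91.9, 134.6], [0.6, -80.9, 138.1], [26.7, -73.3, 142.2]]
```

Run:
```python
from h import *
w=r.capture("wrist");d=r.capture("side");s=r.capture("scene")
f=lambda a:cv2.resize(a,(400,400),interpolation=cv2.INTER_CUBIC)
cv2.imwrite("pics/f.png",np.hstack([f(d["color"][90:190,195:295]),f(s["color"][90:190,160:260])])[:,:,::-1])
cv2.imwrite("pics/g.png",cv2.resize(w["color"][200:384,180:460],(784,515))[:,:,::-1])
for nm,p in(("side",d),("scene",s)):
    K=p["mtx"];X=np.linalg.inv(p["pose"])
    st_,M=st()
    for l in(0,.019): 
        q=X@np.r_[st_["tcp_pos"]+M[:,0]*l,1];t=q[:2]/q[2];t=t*(1+p["k1"]*(t@t));print(nm,l,K[0,0]*t[0]+K[0,2],K[1,1]*t[1]+K[1,2])
```

```text
side 0 240.26077588733403 140.25090941978513
side 0.019 240.3450950889468 147.25088693875617
scene 0 209.29246255750863 157.20875326979973
scene 0.019 209.6990169003546 165.18725005411756
```

View pics/f.png

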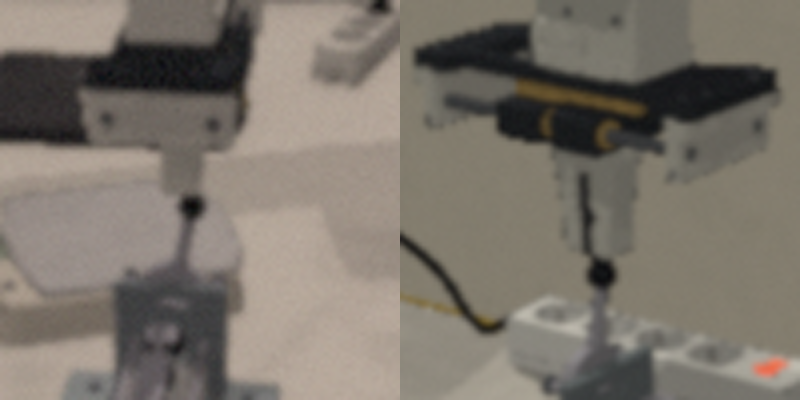

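The tip of the shut fingers sits just above the ball, so it ends about 20 mm higher than TCP + 19 mm. I'll measure that from depth.

Run:
```python
from h import *
for n in("scene","side"):
    p=r.capture(n);c,u,v=cloud(p);s,M=st();q=(c-s["tcp_pos"])@RS
    for lo in np.arange(-.03,.08,.006):
        k=(abs(q[:,0])<.05)&(abs(q[:,1])<.06)&(q[:,2]>lo)&(q[:,2]<lo+.006)
        if k.sum()>2: print(n,round(lo,3),k.sum(),np.round(q[k].min(0)*1000),np.round(q[k].max(0)*1000))
```

```text
scene -0.03 13 [ -6.  -2. -30.] [  2.   7. -24.]
scene -0.024 11 [ -3.  -1. -23.] [  6.   8. -18.]
scene -0.018 11 [ -3.  -2. -18.] [  4.   3. -12.]
scene -0.012 12 [ -4.  -6. -11.] [ 5.  7. -6.]
scene -0.006 22 [-5. -6. -6.] [ 8. 10. -0.]
scene -0.0 16 [-3. -6.  0.] [10.  9.  5.]
scene 0.006 4 [ -9. -13.  10.] [ 4.  5. 11.]
scene 0.012 38 [-13. -17.  12.] [ 9. 13. 18.]
scene 0.018 43 [-13. -17.  19.] [ 9. 16. 24.]
scene 0.024 44 [-13. -18.  24.] [10. 14. 30.]
scene 0.03 44 [-13. -18.  30.] [ 8. 16. 36.]
scene 0.036 45 [-13. -19.  36.] [ 9. 14. 42.]
scene 0.042 48 [-13. -21.  42.] [11. 18. 48.]
scene 0.048 47 [-12. -22.  48.] [ 9. 18. 54.]
scene 0.054 55 [-13. -22.  54.] [10. 18. 60.]
scene 0.06 53 [-13. -24.  60.] [ 9. 21. 66.]
scene 0.066 29 [-13. -24.  66.] [ 9. 22. 71.]
scene 0.072 16 [-15. -36.  73.] [  1. -23.  77.]
scene 0.078 59 [-40. -37.  78.] [13. 36. 84.]
side -0.03 8 [ -3.  -3. -29.] [  4.   1. -25.]
side -0.024 8 [ -1.  -3. -23.] [  7.   4. -18.]
side -0.018 7 [ -1.  -3. -18.] [  7.   1. -13.]
side -0.012 9 [ -0.  -6. -12.] [12. -1. -6.]
side -0.006 15 [-3. -7. -5.] [14.  2. -1.]
side -0.0 19 [-1. -5.  0.] [14.  4.  5.]
side 0.012 20 [-10. -18.  13.] [11.  2. 17.]
side 0.018 24 [-10. -19.  18.] [11.  4. 24.]
side 0.024 24 [-10. -19.  25.] [11.  2. 29.]
side 0.03 24 [-11. -20.  30.] [11.  5. 36.]
side 0.036 24 [-10. -21.  36.] [ 11. -15.  42.]
side 0.042 10 [ -8. -22.  42.] [ 11. -17.  45.]
side 0.078 5 [ 35. -35.  81.] [38.  4. 84.]
```

Emit:
{"op": "send_rows", "data": {"plan": [[[-0.03,0,0.05],[0,0,0]],[[-0.03,0,0.15],[0,0,0]],[[-0.03,0,0.24],[0,0,0]],[[0.05,0,0.24],[0,0,0]],[[0.12,0,0.24],[0,0,0]]]}}

```text
time_s: 8.55
tcp_pos: [0.5814, -0.1018, 0.1751]
eef_rot: [-7.7, 89.3, -10.9]
contact_force: [0.7, -0.1, -1.1]
gripper_width: 0.0004
```

Emit:
{"op": "send_rows", "data": {"plan": [[[0.05,0.01,0],[0,0.014,0]],[[0.1,0.01,0],[0,0.014,0]],[[0.1,0.01,-0.04],[0,0.014,0]],[[0.1,0.01,-0.08],[0,0.014,0]],[[0.1,0.01,-0.1],[0,0.014,0]]]}}

```text
time_s: 9.05
tcp_pos: [0.5665, -0.0995, 0.1606]
eef_rot: [-30.3, 89.8, -33.5]
contact_force: [1.7, -0.8, -1.3]
gripper_width: 0.0002
```

Run:
```python
from h import *
print(here())
```

```text
(array([0.02784564, 0.08908627, 0.16064615]), array([ 1.77826368, -0.71955156, -1.28265277]), 9.05)
```

Emit:
{"op": "send_rows", "data": {"plan": [[[0,0,-0.02],[0,0,0]],[[0,0,-0.03],[0,0,0]],[[0,0,-0.04],[0,0,0]],[[0,0,-0.045],[0,0,0]],[[0,0,-0.045],[0,0,0]]]}}

```text
time_s: 9.55
tcp_pos: [0.5598, -0.099, 0.1608]
eef_rot: [-26.4, 89.8, -29.6]
contact_force: [0.6, 0.9, 0.4]
gripper_width: 0.0003
```

Run:
```python
from h import *
print(here());look(("scene","side"))
```

```text
(array([0.02116868, 0.08919503, 0.1607694 ]), array([0.52518159, 0.88512641, 0.36278318]), 9.55)
scene lever 170 [[-6.2, 78.3, 153.7], [-0.4, 87.7, 183.4], [13.4, 96.9, 198.9]]
scene plate 100 [[-17.3, -162.5, 136.1], [-5.0, -161.0, 146.8], [12.0, -90.2, 154.4]]
scene cheek+ 170 [[-34.9, 75.2, 134.3], [-8.9, 81.2, 139.6], [31.6, 95.9, 144.9]]
scene cheek- 142 [[-28.1, -91.7, 134.4], [-3.3, -79.5, 137.2], [24.7, -72.6, 141.5]]
side lever 75 [[-3.1, 81.2, 152.9], [3.7, 85.9, 174.3], [32.6, 91.9, 194.1]]
side plate 161 [[-14.4, -164.2, 136.3], [-0.4, -161.8, 146.1], [15.0, -86.6, 155.0]]
side cheek+ 176 [[-32.2, 73.0, 134.9], [1.3, 77.3, 140.2], [32.8, 95.3, 144.9]]
side cheek- 175 [[-25.4, -91.9, 134.7], [1.7, -81.1, 138.5], [26.1, -73.0, 142.0]]
```

Emit:
{"op": "send_rows", "data": {"plan": [[[0,0,0.1],[0,0,0]],[[-0.15,0,0.15],[0,0,0]],[[-0.35,0,0.15],[0,0,0]],[[-0.45,-0.1,0.15],[0,0,0]],[[-0.45,-0.3,0.1],[0,0,0]]]}}

```text
time_s: 10.15
tcp_pos: [0.5738, -0.1442, 0.2305]
eef_rot: [-15.9, 89.7, -18.9]
contact_force: [-0.7, -0.3, -0.1]
gripper_width: 0.0001
```

Emit:
{"op": "send_rows", "data": {"plan": [[[0,-0.2,-0.05],[0,0,0]],[[0,-0.4,-0.1],[0,0,0]],[[0,-0.6,-0.15],[0,0,0]],[[0,-0.8,-0.2],[0,0,0]],[[0,-1,-0.25],[0,0,0]]]}}

```text
time_s: 10.65
tcp_pos: [0.5274, -0.2931, 0.2302]
eef_rot: [-16.4, 89.7, -19.4]
contact_force: [0.2, 0.7, 0.1]
gripper_width: 0.0004
```

Run:
```python
from h import *
np.set_printoptions(precision=4,suppress=True)
print(here(),go([0,-.21,.13]))
```

```text
(array([-0.001 , -0.1063,  0.2302]), array([0.1417, 0.668 , 0.1368]), 10.65) (array([ 0.6689, -0.6903,  0.0042]), [array([-0.0011,  0.0059,  0.0017]), array([ 3.9989,  0.0027, -0.0092])])
```

Emit:
{"op": "send_rows", "data": {"plan": [[[0,-0.3,0],[0,0,0]],[[0,-0.6,0],[0,0,0]],[[0.1,-0.72,0],[0,0,0]],[[0.4,-0.72,0],[0,0,0]],[[0.67,-0.72,0],[0,0,0]]]}}

```text
time_s: 11.15
tcp_pos: [0.5214, -0.4016, 0.1278]
eef_rot: [-9.6, 89.7, -12.8]
contact_force: [0.8, -0.1, -0.5]
gripper_width: 0.0005
```

Run:
```python
from h import *
np.set_printoptions(precision=4,suppress=True)
print(here(),go([0,-.185,.13]))
d=r.capture("side");s=r.capture("scene");look(("scene",))
f=lambda a:cv2.resize(a,(400,400),interpolation=cv2.INTER_CUBIC)
cv2.imwrite("pics/i.png",np.hstack([f(d["color"][110:270,150:310]),f(s["color"][110:270,180:340])])[:,:,::-1])
for p in (s,d):
    c,u,v=cloud(p);t,M=st();q=(c-t["tcp_pos"])@RS
    k=(abs(q[:,0])<.05)&(abs(q[:,1])<.03)&(q[:,2]>-.03)&(q[:,2]<.06);print(k.sum(),np.percentile(q[k],[1,50,99],axis=0))
```

```text
(array([-0.0014, -0.2149,  0.1278]), array([ 0.8239, -0.0896, -0.503 ]), 11.15) (array([-0.0147,  0.1996,  0.0087]), [array([-0.0036,  0.0057,  0.001 ]), array([ 3.9964,  0.0015, -0.009 ])])
scene lever 110 [[-6.9, 83.0, 153.7], [-1.9, 88.5, 182.3], [5.6, 95.3, 198.5]]
scene plate 100 [[-16.9, -162.2, 136.2], [-3.6, -160.8, 145.6], [12.6, -89.5, 154.3]]
scene cheek+ 168 [[-35.6, 74.7, 134.7], [-7.5, 81.4, 139.6], [31.3, 96.3, 145.6]]
scene cheek- 142 [[-28.8, -91.3, 134.3], [-2.8, -79.8, 137.3], [24.1, -72.7, 141.6]]
553 [[-0.0154 -0.0215  0.0048]
 [-0.0121 -0.0034  0.0343]
 [ 0.0074  0.0201  0.0587]]Traceback (most recent call last):
  File "<stdin>", line 9, in <module>
    return _quantile_unchecked(
        a, q, axis, out, overwrite_input, method, keepdims, weights)
    return _ureduce(a,
                    func=_quantile_ureduce_func,
    ...<5 lines>...
                    overwrite_input=overwrite_input,
                    method=method)
    r = func(a, **kwargs)
    result = _quantile(arr,
                       quantiles=q,
    ...<2 lines>...
                       out=out,
                       weights=wgt)
    slices_having_nans = np.isnan(arr[-1, ...])
                                  ~~~^^^^^^^^^
IndexError: index -1 is out of bounds for axis 0 with size 0
```

View pics/i.png

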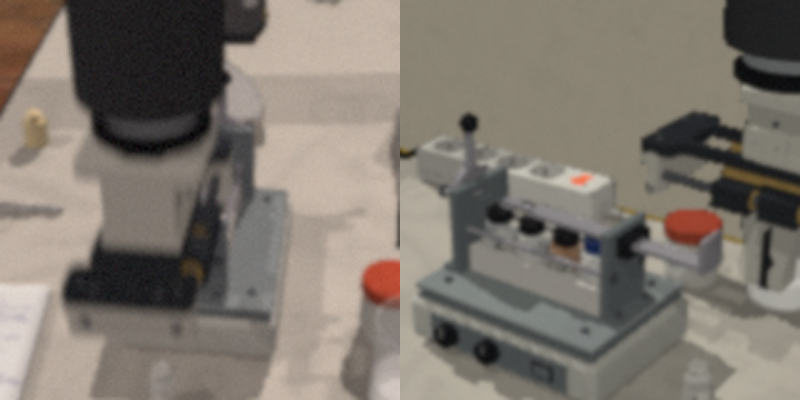

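The lever is upright (scene tile, ball at (468,122)). The gripper stands clear outside the plate, at plate height.

Emit:
{"op": "send_rows", "data": {"plan": [[[0,0.1,0.01],[0,0,0]],[[0,0.17,0.01],[0,0,0]],[[0,0.21,0.01],[0,0,0]],[[0,0.25,0.01],[0,0,0]],[[0,0.29,0.01],[0,0,0]]]}}

```text
time_s: 11.8
tcp_pos: [0.5247, -0.3567, 0.1284]
eef_rot: [-50.2, 90.0, -53.2]
contact_force: [-0.2, -2.1, 1.5]
gripper_width: 0.0005
```

Run:
```python
from h import *
np.set_printoptions(precision=4,suppress=True)
print(here());look(("scene",))
```

```text
(array([-0.0004, -0.17  ,  0.1284]), array([-0.0689, -2.1417,  1.5032]), 11.8)
scene lever 109 [[-6.0, 82.4, 154.2], [-1.6, 88.5, 181.7], [4.5, 95.8, 198.8]]
scene plate 227 [[-16.8, -186.7, 136.3], [-10.2, -169.2, 148.9], [9.8, -89.2, 158.8]]
scene cheek+ 168 [[-35.8, 74.6, 134.9], [-6.8, 81.0, 139.7], [31.6, 95.2, 145.1]]
scene cheek- 140 [[-28.3, -91.7, 134.2], [-3.2, -79.7, 137.7], [25.2, -73.0, 141.9]]
```

Emit:
{"op": "send_rows", "data": {"plan": [[[0,0.03,0],[0,0,0]],[[0,0.06,0],[0,0,0]],[[0,0.09,0],[0,0,0]],[[0,0.12,0],[0,0,0]],[[0,0.15,0],[0,0,0]]]}}

```text
time_s: 12.35
tcp_pos: [0.5257, -0.3333, 0.1282]
eef_rot: [128.1, 90.0, 125.1]
contact_force: [-0.0, -2.4, 1.5]
gripper_width: 0.0006
```

Emit:
{"op": "send_rows", "data": {"plan": [[[0,0.02,0],[0,0,0]],[[0,0.04,0],[0,0,0]],[[0,0.06,0],[0,0,0]],[[0,0.08,0],[0,0,0]],[[0,0.09,0],[0,0,0]]]}}

```text
time_s: 12.85
tcp_pos: [0.5265, -0.3195, 0.1282]
eef_rot: [114.8, 90.0, 111.8]
contact_force: [0.0, -3.0, 0.7]
gripper_width: 0.0004
```

Run:
```python
from h import *
np.set_printoptions(precision=4,suppress=True)
print(here());look(("scene","side"))
```

```text
(array([-0.0006, -0.1327,  0.1282]), array([ 0.1562, -2.9663,  0.7077]), 12.85)
scene lever 110 [[-7.2, 82.5, 152.9], [-1.8, 88.4, 180.8], [4.8, 96.0, 198.7]]
scene plate 214 [[-15.9, -149.7, 136.2], [-10.3, -132.6, 149.3], [8.4, -90.1, 159.0]]
scene cheek+ 175 [[-35.4, 74.4, 134.5], [-7.4, 80.9, 139.7], [31.2, 95.7, 144.8]]
scene cheek- 141 [[-28.6, -92.1, 134.3], [-2.7, -79.5, 137.4], [23.5, -72.2, 141.3]]
side plate 23 [[-9.4, -151.5, 141.6], [0.9, -149.4, 144.7], [11.0, -148.3, 148.1]]
side cheek+ 25 [[25.5, 73.4, 134.6], [30.1, 77.2, 138.6], [35.3, 96.6, 142.1]]
side cheek- 19 [[21.3, -82.2, 135.7], [24.9, -80.3, 140.6], [27.8, -71.8, 142.0]]
```

Emit:
{"op": "send_rows", "data": {"plan": [[[0,0.015,0],[0,0,0]],[[0,0.03,0],[0,0,0]],[[0,0.045,0],[0,0,0]],[[0,0.055,0],[0,0,0]],[[0,0.06,0],[0,0,0]]]}}

```text
time_s: 13.45
tcp_pos: [0.5269, -0.3102, 0.128]
eef_rot: [111.2, 90.0, 108.1]
contact_force: [0.2, -1.0, -0.2]
gripper_width: 0.0005
```

Emit:
{"op": "send_rows", "data": {"plan": [[[0,0.01,0],[0,0,0]],[[0,0.015,0],[0,0,0]],[[0,0.02,0],[0,0,0]],[[0,0.025,0],[0,0,0]],[[0,0.025,0],[0,0,0]]]}}

```text
time_s: 13.95
tcp_pos: [0.5271, -0.3063, 0.128]
eef_rot: [107.9, 90.0, 104.9]
contact_force: [0.4, -1.1, 0.6]
gripper_width: 0.0005
```

Emit:
{"op": "send_rows", "data": {"plan": [[[0,0.005,0],[0,0,0]],[[0,0.01,0],[0,0,0]],[[0,0.015,0],[0,0,0]],[[0,0.02,0],[0,0,0]],[[0,0.02,0],[0,0,0]]]}}

```text
time_s: 14.45
tcp_pos: [0.5273, -0.3032, 0.128]
eef_rot: [107.6, 90.0, 104.6]
contact_force: [-0.3, -1.2, 1.1]
gripper_width: 0.0003
```

Run:
```python
from h import *
np.set_printoptions(precision=4,suppress=True)
print(here());look(("scene","side"))
```

```text
(array([-0.0006, -0.1164,  0.128 ]), array([-0.2717, -1.2423,  1.1338]), 14.45)
scene lever 112 [[-6.6, 83.1, 154.0], [-1.9, 88.4, 181.6], [4.5, 95.6, 198.5]]
scene plate 212 [[-15.5, -133.4, 137.4], [-10.3, -116.7, 149.5], [8.2, -95.7, 159.2]]
scene cheek+ 169 [[-35.8, 74.7, 134.4], [-7.2, 81.1, 139.7], [32.4, 96.2, 145.3]]
scene cheek- 98 [[-28.6, -90.4, 134.9], [-9.7, -78.7, 139.5], [19.2, -72.6, 141.5]]
side plate 30 [[-9.6, -134.8, 141.1], [1.4, -133.1, 145.3], [10.6, -132.0, 148.4]]
side cheek+ 33 [[4.9, 73.1, 134.3], [29.9, 75.8, 138.4], [35.3, 95.1, 141.6]]
side cheek- 17 [[23.0, -82.0, 134.3], [25.8, -79.7, 140.3], [28.0, -73.7, 142.7]]
```

Emit:
{"op": "send_rows", "data": {"plan": [[[0,0.005,0],[0,0,0]],[[0,0.01,0],[0,0,0]],[[0,0.015,0],[0,0,0]],[[0,0.02,0],[0,0,0]],[[0,0.02,0],[0,0,0]]]}}

```text
time_s: 15.05
tcp_pos: [0.5274, -0.3005, 0.128]
eef_rot: [125.9, 90.0, 122.9]
contact_force: [0.3, -4.5, -1.1]
gripper_width: 0.0004
```

Emit:
{"op": "send_rows", "data": {"plan": [[[0,0.005,0],[0,0,0]],[[0,0.01,0],[0,0,0]],[[0,0.01,0],[0,0,0]],[[0,0.015,0],[0,0,0]],[[0,0.015,0],[0,0,0]]]}}

```text
time_s: 15.55
tcp_pos: [0.5274, -0.3004, 0.1282]
eef_rot: [-95.9, 89.9, -98.9]
contact_force: [-0.4, -13.9, -1.5]
gripper_width: 0.0006
```

Emit:
{"op": "send_rows", "data": {"plan": [[[0,-0.1,0],[0,0,0]],[[0,-0.2,0],[0,0,0]],[[-0.2,-0.2,0],[0,0,0]],[[-0.5,-0.2,0.1],[0,0,0]],[[-0.75,-0.2,0.2],[0,0,0]]]}}

```text
time_s: 16.05
tcp_pos: [0.5558, -0.3326, 0.2427]
eef_rot: [-95.5, 89.9, -98.6]
contact_force: [0.2, -0.4, 0.0]
gripper_width: 0.0004
```

Emit:
{"op": "send_rows", "data": {"plan": [[[0,0.2,0.02],[0,0,0]],[[0,0.4,0.04],[0,0,0]],[[0,0.6,0.06],[0,0,0]],[[0,0.8,0.08],[0,0,0]],[[0,1,0.1],[0,0,0]]]}}

```text
time_s: 16.55
tcp_pos: [0.5788, -0.1828, 0.2421]
eef_rot: [-123.0, 89.9, -126.1]
contact_force: [0.4, -1.0, -0.9]
gripper_width: 0.0008
```

Run:
```python
from h import *
np.set_printoptions(precision=4,suppress=True)
print(here(),go([.048,.089,.235]));look(("scene","side"))
```

```text
(array([0.0445, 0.0065, 0.2421]), array([ 0.4633, -0.9457, -0.9251]), 16.55) (array([0.0468, 0.5499, 0.0227]), [array([-0.0019, -0.001 ,  0.0015]), array([3.9981, 0.0024, 0.0016])])
scene lever 110 [[-6.9, 82.7, 153.6], [-1.9, 88.5, 182.2], [4.8, 95.9, 198.0]]
scene plate 93 [[-17.3, -99.1, 136.7], [-4.3, -97.1, 146.8], [12.4, -92.8, 154.3]]
scene cheek+ 174 [[-35.4, 74.7, 134.4], [-6.6, 80.7, 139.7], [32.0, 95.6, 144.6]]
scene cheek- 91 [[-28.5, -89.3, 134.4], [-11.8, -78.3, 139.3], [20.4, -71.9, 141.6]]
side lever 88 [[-3.5, 81.1, 153.7], [2.8, 86.7, 180.6], [9.8, 90.2, 198.8]]
side plate 128 [[-13.8, -101.2, 136.5], [1.0, -98.4, 147.5], [15.5, -94.8, 155.2]]
side cheek+ 178 [[-32.3, 73.3, 134.2], [0.8, 77.8, 139.9], [32.7, 95.8, 144.8]]
side cheek- 69 [[-25.8, -84.2, 134.8], [15.3, -79.4, 140.4], [27.9, -72.5, 141.9]]
```

Emit:
{"op": "send_rows", "data": {"plan": [[[0,0.3,0.02],[0,0,0]],[[0,0.55,0.02],[0,0,0]],[[0.15,0.55,0.02],[0,0,0]],[[0.4,0.55,0.02],[0,0,0]],[[0.62,0.55,0.02],[0,0,0]]]}}

```text
time_s: 17.15
tcp_pos: [0.5864, -0.0991, 0.1481]
eef_rot: [91.9, 90.0, 89.0]
contact_force: [0.2, -0.1, 0.4]
gripper_width: 0.0008
```

Emit:
{"op": "send_rows", "data": {"plan": [[[0,0,-0.06],[0,0,0]],[[0,0,-0.11],[0,0,0]],[[0,0,-0.16],[0,0,0]],[[0,0,-0.21],[0,0,0]],[[0,0,-0.26],[0,0,0]]]}}

```text
time_s: 17.65
tcp_pos: [0.5481, -0.0971, 0.15]
eef_rot: [10.2, 89.8, 7.3]
contact_force: [1.4, 0.7, 1.1]
gripper_width: 0.0002
```

Run:
```python
from h import *
np.set_printoptions(precision=4,suppress=True)
print(here());look(("scene","side"))
```

```text
(array([0.0094, 0.0905, 0.15  ]), array([1.3376, 0.802 , 1.102 ]), 17.65)
scene lever 169 [[-16.5, 78.3, 153.6], [-6.0, 87.0, 180.2], [1.6, 94.3, 198.5]]
scene plate 95 [[-17.2, -99.0, 136.5], [-4.5, -96.9, 146.3], [12.8, -92.3, 154.2]]
scene cheek+ 174 [[-35.2, 74.9, 134.4], [-6.2, 80.9, 139.8], [30.2, 95.2, 145.1]]
scene cheek- 94 [[-29.1, -91.1, 134.5], [-13.2, -78.3, 139.0], [21.7, -72.5, 142.0]]
side lever 34 [[-11.0, 81.6, 152.7], [-6.1, 86.0, 168.9], [20.0, 96.6, 180.3]]
side plate 128 [[-13.7, -100.4, 136.7], [1.1, -98.3, 146.3], [15.5, -93.5, 155.3]]
side cheek+ 182 [[-32.2, 73.2, 134.6], [0.8, 78.4, 140.3], [32.9, 96.7, 145.3]]
side cheek- 68 [[-26.1, -84.0, 134.2], [15.0, -78.9, 140.2], [27.7, -71.7, 142.5]]
```

Emit:
{"op": "send_rows", "data": {"plan": [[[0,0,-0.04],[0,0,0]],[[0,0,-0.08],[0,0,0]],[[0,0,-0.12],[0,0,0]],[[0,0,-0.16],[0,0,0]],[[0,0,-0.2],[0,0,0]]]}}

```text
time_s: 18.25
tcp_pos: [0.5165, -0.0955, 0.1493]
eef_rot: [18.1, 89.9, 15.2]
contact_force: [2.7, -0.4, 0.6]
gripper_width: 0.0006
```

Run:
```python
from h import *
np.set_printoptions(precision=4,suppress=True)
print(here())
s=r.capture("scene");d=r.capture("side");print(tri([ray(p,r.find_in(p,"lever_ball")[0]["uv"]) for p in (s,d)]))
look(("scene","side"))
f=lambda a:cv2.resize(a,(400,400),interpolation=cv2.INTER_CUBIC)
cv2.imwrite("pics/j.png",np.hstack([f(d["color"][90:210,185:305]),f(s["color"][100:220,150:270])])[:,:,::-1])
```

```text
(array([-0.0222,  0.0904,  0.1493]), array([ 2.6984, -0.2477,  0.6419]), 18.25)
(array([ 0.5192, -0.1633,  0.1099]), [np.float64(0.06255453553827707), np.float64(0.06255453553827706)])
scene lever 189 [[-56.0, 77.6, 156.9], [-32.3, 87.7, 174.4], [-27.3, 99.5, 197.8]]
scene plate 92 [[-17.7, -99.2, 136.7], [-4.6, -97.3, 146.8], [11.9, -93.6, 154.5]]
scene cheek+ 170 [[-35.1, 74.7, 134.4], [-6.4, 81.1, 139.9], [30.4, 95.9, 145.2]]
scene cheek- 94 [[-29.4, -89.2, 134.5], [-11.5, -78.4, 139.3], [20.0, -72.6, 141.5]]
side lever 74 [[-54.9, 80.3, 152.3], [-42.6, 85.4, 169.6], [-9.8, 98.3, 178.5]]
side plate 128 [[-13.7, -100.6, 136.6], [2.0, -98.3, 147.0], [15.7, -94.0, 154.8]]
side cheek+ 180 [[-32.2, 73.8, 134.5], [1.9, 78.5, 140.4], [33.0, 96.3, 145.2]]
side cheek- 65 [[-26.2, -83.9, 134.8], [15.1, -79.3, 140.4], [27.8, -72.4, 142.5]]
```

View pics/j.png

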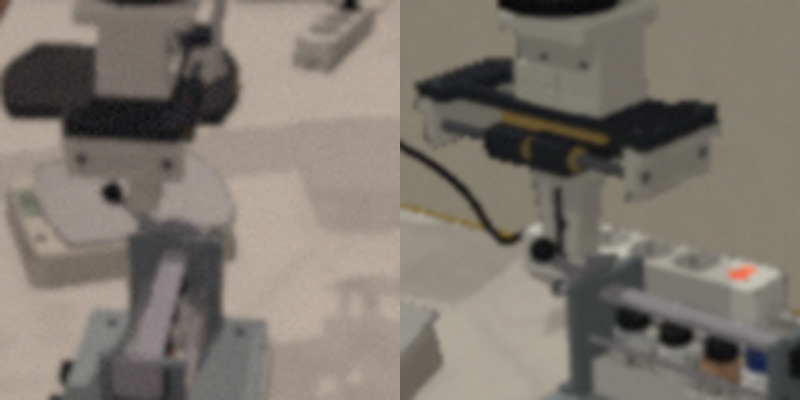

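The lever is swung well over: the ball is at (112,192) in the side tile and (543,248) in the scene tile. A little more push gives margin.

Emit:
{"op": "send_rows", "data": {"plan": [[[0,0,-0.01],[0,0,0]],[[0,0,-0.02],[0,0,0]],[[0,0,-0.03],[0,0,0]],[[0,0,-0.035],[0,0,0]],[[0,0,-0.035],[0,0,0]]]}}

```text
time_s: 19.05
tcp_pos: [0.5115, -0.0953, 0.1492]
eef_rot: [25.8, 89.9, 22.9]
contact_force: [0.5, -0.2, -0.5]
gripper_width: 0.0006
```

Emit:
{"op": "send_rows", "data": {"plan": [[[0,0,0.1],[0,0,0]],[[-0.1,0,0.25],[0,0,0]],[[-0.3,0,0.35],[0,0,0]],[[-0.5,0,0.35],[0,0,0]],[[-0.7,0,0.35],[0,0,0]]]}}

```text
time_s: 19.55
tcp_pos: [0.5635, -0.0981, 0.2546]
eef_rot: [156.3, 89.9, 153.4]
contact_force: [-0.0, 0.2, 0.0]
gripper_width: 0.0003
```

Run:
```python
from h import *
np.set_printoptions(precision=4,suppress=True)
print(here())
s=r.capture("scene");d=r.capture("side")
look()
f=lambda a:cv2.resize(a,(400,400),interpolation=cv2.INTER_CUBIC)
cv2.imwrite("pics/k.png",np.hstack([f(d["color"][110:290,165:345]),f(s["color"][110:290,170:350])])[:,:,::-1])
```

```text
(array([0.0248, 0.0903, 0.2546]), array([-0.0121,  0.1502,  0.0118]), 19.55)
scene lever 68 [[-59.2, 81.2, 152.8], [-52.2, 86.2, 166.3], [-34.5, 93.8, 173.3]]
scene plate 93 [[-17.6, -98.9, 136.5], [-4.4, -97.4, 146.9], [12.2, -93.6, 153.9]]
scene cheek+ 169 [[-36.1, 74.7, 134.8], [-8.2, 80.0, 139.8], [30.9, 95.6, 145.2]]
scene cheek- 95 [[-28.5, -87.6, 134.3], [-10.9, -78.5, 139.0], [20.3, -71.7, 141.3]]
side lever 69 [[-56.7, 81.5, 152.7], [-45.3, 85.4, 164.9], [-26.7, 92.4, 174.2]]
side plate 129 [[-13.8, -100.4, 136.5], [2.6, -98.1, 146.1], [15.8, -93.9, 155.0]]
side cheek+ 175 [[-32.2, 73.3, 134.6], [2.4, 78.2, 140.3], [33.2, 94.5, 145.2]]
side cheek- 71 [[-26.0, -85.0, 134.7], [14.9, -79.7, 140.2], [27.8, -72.5, 142.2]]
wrist lever 578 [[-58.6, 84.5, 153.4], [-48.2, 92.3, 170.0], [-29.2, 99.4, 174.1]]
wrist plate 580 [[-15.3, -96.1, 136.5], [-1.3, -91.8, 148.9], [14.0, -90.4, 154.3]]
wrist cheek+ 916 [[-33.3, 77.3, 135.8], [0.3, 82.5, 140.1], [32.4, 96.8, 145.5]]
wrist cheek- 1221 [[-25.9, -92.1, 134.3], [-0.7, -77.9, 139.1], [25.2, -71.0, 144.0]]
```

View pics/k.png

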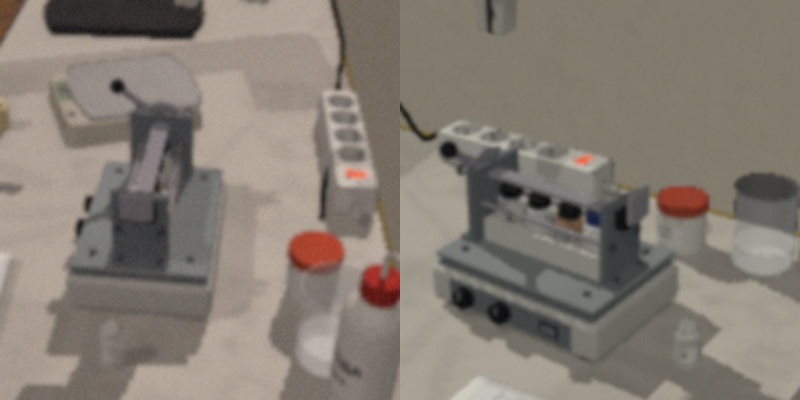

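The lever leans over (ball at (118,87) in the side tile and (448,150) in the scene tile). The plate sits against the cheek, the vials and bystanders stand, and the gripper is clear.

```bash
python3 -c "
from plant import r
print(r.close_job())"
```

```text
the job is handed in; nothing more can be done
None
```

The keeper bar is pushed home and trapped, and I handed the job in at about 20 s. The hand-in gives no verdict, so what follows is my own last check.

**What I did:** With shut fingertips I swung the lever upright (about 0.03 rad). I pushed the bar by its plate until it met its stop, then swung the lever to the front side and backed off.

**Last checks:**
- **Bar:** the plate's outer face is at y ≈ -99 to -101 mm, where -100 mm is home. The stop was felt at 14 N.
- **Lever:** the ball is at x ≈ -50 mm and z ≈ 165 mm, which is about -0.9 rad.
- **Surroundings:** in the last picture the vials, spare vial and jar look undisturbed. I did not measure them.
- **Gripper:** it is clear of everything, with zero contact force.

**What disagreed:**
- **Fingertip height:** depth images put the shut fingertips about 30 mm higher than the stated TCP plus 19 mm would give.
- **First push:** because of that, the first push on the lever rode up on the ball, with about 19 N at the wrist. I corrected the height, and the later lever pushes read about 3 N or less.
- **Ball finder:** the trained network's last reading of the ball was wrong (63 mm between views), so I used the depth points instead.

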